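Pulse a sample cup in the bench mixer

TASK

Take the white sample cup from the bench, stand it upright in the nest of the bench mixer, let go of it, and fit the mixer's bayonet lid over it with both lugs right down through the entry slots. Then turn the lid clockwise to the hold-to-run mark, half-way to the lock, where its grip bar lies straight along the mixer's front-to-back line, and keep it there against the return spring for three seconds or more without ever turning it into the lock's click. The mixer runs only while the lid is held, so finish still gripping the lid at that mark; leave the petri dish, the kit box and the microscope objective where they are.

Things in the scene. Friction and masses are not known exactly. Their poses are not given: they have to be found in the camera images.
- mixer: Bench mixer, fixed, but at another place and heading each time: white base 166 mm long (x -96 to 70 mm), 128 wide, 54 high, sloping control panel at its front (-x); on it an aluminium turret 114 mm across, its flat collar top 80 mm above the surface. Origin: on the surface, on the turret's vertical axis; +x from the panel to the back, z up.
- nest (a point): Centre of the rubber floor of the nest in the turret, on its axis, 56 mm above the work surface (24 mm below the collar top). The nest is a round bore 53 mm across and 5 to 7 mm deep, with a mouth about 68 mm across above that up to 10 mm over the floor; higher up the turret is at least 76 mm wide.
- collar (a point): Centre of the turret's mouth, level with the collar top, 80 mm above the surface; axes as the mixer's. The mouth is 76 mm across, its lip 4 mm thick with two slots facing each other; below the lip runs the groove for the lid's lugs, clockwise from each slot.
- slot (a point): Middle of one entry slot in the lip, 42 mm from the axis; the other is half a turn away. Slots are 15 mm wide and reach out to 46 mm. The line through both points 0.60 rad anticlockwise (from above) from the mixer's x axis. Two thin black bars on the collar flank each slot.
- run_mark (a point): The front hold-to-run mark: a broad black bar on the collar, 49 to 55 mm from the axis, at the mixer's -x side; another at +x. It is 0.60 rad clockwise from the slots. A pair of thin close bars another 0.60 rad clockwise marks the lock.
- switch_ring (a joint): Sprung ring in the groove that the lugs push round: rad clockwise, 0 at rest. Picked up after about 0.07 rad of lid turn, so about 0.53 with the lid at the mark (turned 0.60). Pushes back 0.08 N m at first, 0.19 at the mark; let go, it turns the lid back to open. From about 0.77 two spring balls stiffen the turn; near 1.05 the lock clicks. Stop 1.19.
- lid: Grey ribbed bayonet lid, about 0.16 kg, loose, right way up. Origin: centre of its underside, z up, x along its grip bar; same after half a turn. Skirt 72 mm across, 0 to 11.5 mm high; rim 95 mm across, 11.5 to 16.5; dome 80 across to 46.5; hollow to 42.5. Home: rim on the collar, origin on the turret's axis, 68.5 mm above the surface; it goes down only with its lugs over the slots.
- lid_bar (a point): Centre of the lid's black grip bar: 60 mm long (along the lid's x), 14 wide (y), from 46.5 to 70.5 mm above the lid's underside; this point, on the lid's axis, is at 58.5. White index lines at both ends of the bar run down the dome and over the rim.
- lid_lug (a point): Foot of the lug at the lid's +x end, in line with the bar, 40 mm from the axis, level with the underside; the other is half a turn away. Lugs are 10 mm wide, 6 high, reach to 43 mm from the axis, and taper to 6 mm wide at the foot.
- sample_cup: Closed round white plastic sample cup, loose, about 0.08 kg: body at most 48 mm across, with a fixed cap 52 mm across from 39 to 51 mm high. Origin: centre of its underside, z up. Standing in the nest, its top is 27 mm above the collar.
- cup_top (a point): Centre of the top of the cup's cap, 51 mm above its underside.
- petri_dish: Bystander: clear shallow dish, 69 mm across, 12 high. Origin: centre of its underside.
- oring_kit: Bystander: cream kit box 56 x 90 x 22 mm. Origin: centre of its underside.
- objective: Bystander: black microscope objective standing upright, 34 mm across, 48 high. Origin: centre of its underside.
Things that resemble listed ones, but are neither listed nor needed, are in the scene too. What is shaped like the sample_cup but brown or turquoise is not meant.

How it is judged (in metres and radians):
On the way, in this order (a step that is already met when the one before it is completed fails the run):
1. the sample cup stands in the nest, let go (horizontal distance between sample_cup and nest below 0.006 m and z of sample_cup in the frame of nest below 0.003 m and angle between sample_cup's own z axis and vertical below 0.1 rad and contact force between the fingers and sample_cup below 0.1 N), for 0.2 s.
2. the lid is fully down on the collar, its lugs through the slots, not yet turned (horizontal distance between lid and mixer below 0.005 m and z of lid in the frame of mixer below 0.0715 m and angle between lid's own z axis and vertical below 0.08 rad and value of joint switch_ring below 0.25 rad), for 0.1 s.
3. the lid is held at the hold-to-run mark for 2.5 s (angle between the x axis of lid and the x axis of mixer, either way round below 0.16 rad and value of joint switch_ring between 0.3 and 0.75 rad and z of lid in the frame of mixer below 0.0715 m), for 2.5 s.
At the end, for the whole second after the job is handed in: Gripper holds the lid: seated on the collar (3 mm), centred (5 mm), bar within 9 deg of the front-to-back line, switch ring 0.3-0.75 rad and at rest, after 2.5 s there; cup upright on the nest floor (6 mm off centre, 3 mm up at most); bystanders within 30 mm (all of step 3 and horizontal distance between lid and mixer below 0.005 m and angle between lid's own z axis and vertical below 0.08 rad and velocity of joint switch_ring between -0.1 and 0.1 rad/s and contact force between the fingers and lid above 1 N and horizontal distance between sample_cup and nest below 0.006 m and z of sample_cup in the frame of nest below 0.003 m and angle between sample_cup's own z axis and vertical below 0.1 rad and distance of each of petri_dish, oring_kit, objective from where it was at the start of the episode below 0.03 m); the arm keeps its last pose, push and grip.
It fails at once if the lid is turned into the lock's click (value of joint switch_ring above 1 rad).
It fails at once if a bystander (petri dish, kit box, objective) is pushed more than 30 mm (distance of any of petri_dish, oring_kit, objective from where it was at the start of the episode above 0.03 m).
It also fails if it takes over 67 s, if anything falls off the work surface, if the arm or the gripper's body presses on something with over 40 N, if the wrist force passes 120 N, or if a joint passes its speed limit or range.

ROBOT

A 7-joint arm with a two-finger parallel gripper is mounted at the origin on a cart in front of the work surface, level with it; the furniture and walls round the work are solid. World frame = base frame: x ahead of the robot, y to its left, z up, the work surface at z = 0. Lengths are in m, angles in degrees, forces in N, time in s.
With the tool pointing down it reaches from about 0.425 to 0.875 m from the base axis. Payload 4.7 kg.
Tool frame: the origin (TCP) lies at the centre of the arm's flange, where the gripper is bolted on; the fingertips stand 182 mm ahead of it and the grasp point (between the pads) lies 164 mm ahead of it; z points along the fingers, y is the line along which they close (so a half turn about z gives the same grasp; the last joint's range is limited). The gripper opens to 87 mm and grips with 3 to 60 N. Pads are 19 mm wide; open, the fingers measure 117 mm over their backs; the gripper's body (75 mm by 190 mm) begins 51 mm behind the grasp point.
Start: joints at [0.808, 18.392, -4.016, 83.108, 1.295, 78.541, -3.26], TCP at [0.65, -0, 0.405] pointing down, gripper open.
Joint ranges: [-163.93, 163.93], [-17.29, 119.83], [-79.2, 71.16], [3.27, 140.29], [-89.18, 269.18], [5.43, 117.66], [-154.24, 154.24]. Speed limits (degrees/s): [147.25, 147.25, 180, 180, 180, 180, 180].

INTERFACE

Orientations are given as [roll, pitch, yaw] about the fixed x, y, z axes, in that order (R = Rz(yaw) Ry(pitch) Rx(roll)).
In Python, from cell import env gives the robot as it stands. The module is installed in compiled form; this text tells all that it offers.
- The arm moves only by the tool step_arm, never from a script. Its argument "steps" is one flat list of numbers, 5 for each row, row after row: the opening, from 0 (shut) to 1 (fully open), then the shift along the tool's x, y, z in mm, then the turn about the tool's z in degrees. In form: [grip, dx, dy, dz, roll, grip, dx, dy, dz, roll, ...]. A call has 1 to 12 rows; each row shifts and turns the commanded pose from where the row before left it, along the tool's axes as they then stand; what a row does not reach is not made up. A row lasts 1/8 s, in which the tool goes at most 62.5 mm and 10.7 degrees, less where a joint would pass 70% of its speed; a pose out of reach is approached as far as the arm can. A call with a gripper value outside its range is refused whole. The fingers move at their own pace and stop on an object; "grip_force" is the grip in N (left out, the last holds). Time passes only in rows, so rows that do not move let the fingers close. It gives the time, the measured TCP pose, the force, the opening and the grip force at its end, in the units of the state.
- env.get_obs(): the state, without advancing time (a new reading comes with each control period).
- env.read_camera(name): name is "scene" or "side" or "wrist"; returns a dict with "image" (384x512x3 uint8, red, green, blue), "camera_matrix" (3x3 intrinsics, pixels), "R" (3x3) and "t" (3): a world point X has camera coordinates R X + t. Camera axes: x right, y down, z forward; pixel columns grow to the right and rows downward; lengths in m; the calibration is good to about 2 mm. A picture is of the moment at which its call begins. There is no depth.
- env.sign_off(): hands the job in; it is judged then, once.
The state is a dict: "time_s": time; "qpos": joint angles; "joint_velocities": joint speeds; "effort": joint torques, N m; "tool_pos": TCP position; "tool_rot": TCP orientation; "force": force on the tool from outside, world axes, zero at the start; "wrist_torque": the same for the moment, N m; "grip_width": finger opening in m; "grasp_force": force on a finger pad.
Only numpy, scipy, OpenCV 4.12 (cv2) and the standard library are available. Lean on these libraries where they do the work, as an engineer would, in place of code of your own. Each camera call takes 0.05 s, during which the arm holds its last target. There are 200 camera calls.

## Working session

There is one attempt and no reset: what is moved stays moved. The work goes in short steps, Python scripts to look and compute and a tool call to move; the robot and the scene stay as the last step left them, time stands still between calls to the robot, and variables do not carry over. Pictures are saved under pics/ and viewed, at most 10 in all, crops included, and the job is handed in when it is done.

Besides the shell and the picture viewer there is one more tool, called as name(argument=value, ...) on one line, values as JSON. step_arm: Moves the arm, as the interface text tells. Its arguments: {"type":"object","properties":{"steps":{"type":"array","items":{"type":"number"}},"grip_force":{"type":"number"}},"required":["steps"]}

```bash
mkdir -p pics; cat > h.py <<'E'
import numpy as np, cv2
from cell import env
def cam(n):
    return env.read_camera(n)
def ray(c,u,v):
    d=c["R"].T@np.linalg.solve(c["camera_matrix"],[u,v,1.]); o=-c["R"].T@c["t"]; return o,d
def onz(c,u,v,z):
    o,d=ray(c,u,v); return o+d*(z-o[2])/d[2]
def proj(c,X):
    p=c["camera_matrix"]@(c["R"]@np.array(X)+c["t"]); return p[:2]/p[2]
def save(c,n): cv2.imwrite(f"pics/{n}.png",c["image"][:,:,::-1])
E
python3 - <<'E'
from h import *
import pickle
D={}
for n in("scene","side","wrist"):
    c=D[n]=cam(n); print(n,-c["R"].T@c["t"],c["R"][2],c["camera_matrix"][0,0])
pickle.dump(D,open("c0.pkl","wb"))
cv2.imwrite("pics/a.png",D["scene"]["image"][:,:,::-1])
cv2.imwrite("pics/b.png",D["side"]["image"][:,:,::-1])
cv2.imwrite("pics/c.png",D["wrist"]["image"][:,:,::-1])
print(env.get_obs())
E
```

```text
scene [0.2917221  0.56640557 0.81348312] [ 0.30033773 -0.57505507 -0.76099206] 357.2120607108543
side [ 1.18655851 -0.5143002   0.9911643 ] [-0.50730258  0.41606639 -0.754674  ] 478.8104961623437
wrist [0.64963434 0.07665269 0.38257798] [-0.00193144 -0.28155673 -0.95954264] 344.6637237373081
{'time_s': 0.15, 'qpos': array([ 0.80848728, 18.42958624, -4.0156555 , 83.15906146,  1.29553323,
       78.54072941, -3.26004879]), 'joint_velocities': array([ 0.04310282, -0.08253286,  0.01121882, -0.18615158,  0.01420825,
       -0.03862984, -0.0509748 ]), 'effort': array([ 2.16972071e-04, -4.91794288e+01, -4.04079035e-01, -3.12878716e+01,
       -6.39387709e-02,  4.04033612e-02,  9.90178205e-05]), 'tool_pos': array([ 6.49848379e-01, -3.87966358e-05,  4.03907492e-01]), 'tool_rot': array([-1.79915870e+02,  5.54736044e-03,  9.00010903e+01]), 'force': array([ 0.63730575, -0.14090457, -0.41312163]), 'wrist_torque': array([ 0.00616667, -0.02592163,  0.01102017]), 'grasp_force': 0.0, 'grip_width': 0.08675097339612105}
```

View pics/a.png

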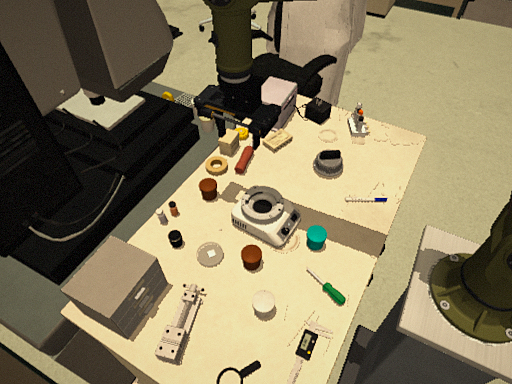

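View pics/b.png

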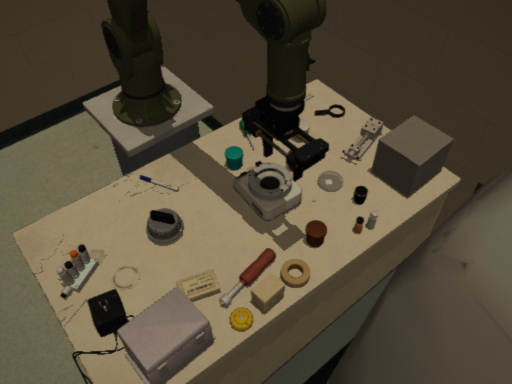

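View pics/c.png

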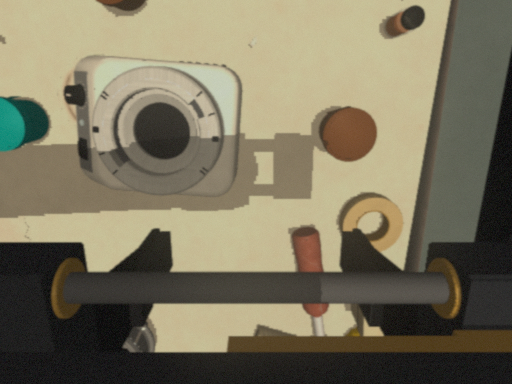

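Scene: the white cup candidate is at (263,304). Lookalikes are brown cups at (208,188) and (252,256), turquoise at (316,237) and the clear dish at (209,253). I choose the white one. The mixer is at (265,207) in scene and (160,130) in wrist. The lid is at (328,160) in scene and (165,225) in side. The kit box appears to be the cream one at (277,141).

```bash
python3 - <<'E'
from h import *
import pickle
D=pickle.load(open("c0.pkl","rb"))
s=D["scene"];w=D["wrist"];sd=D["side"]
def crop(c,x0,y0,x1,y1,k): return cv2.resize(c["image"][y0:y1,x0:x1,::-1],None,fx=k,fy=k,interpolation=cv2.INTER_CUBIC)
a=crop(s,233,279,293,329,5); b=crop(w,60,40,260,210,4); c=crop(sd,135,195,195,255,5)
H=np.zeros((600,800,3),np.uint8)
b=cv2.resize(b,(500,425)); H[:425,:500]=b; H[:250,500:800]=a; H[250:550,500:800]=c
cv2.imwrite("pics/d.png",H)
# cup mask
def big(m,x0,y0,x1,y1):
    M=np.zeros_like(m);M[y0:y1,x0:x1]=m[y0:y1,x0:x1]
    cs,_=cv2.findContours(M,cv2.RETR_EXTERNAL,cv2.CHAIN_APPROX_NONE); return max(cs,key=cv2.contourArea)
im=s["image"].astype(int)
print("cup px",im[300,263],"bg",im[330,250],im[304,235], im[314,263])
hsv=cv2.cvtColor(s["image"],cv2.COLOR_RGB2HSV); print(hsv[300,263],hsv[304,235],hsv[314,263])
m=((hsv[:,:,1]<45)&(hsv[:,:,2]>150)).astype(np.uint8)
k=big(m,235,280,292,325); print("cup bbox",cv2.boundingRect(k),cv2.fitEllipse(k))
print("guess",onz(s,263,299,.051))
# bar of lid in side
hs=cv2.cvtColor(sd["image"],cv2.COLOR_RGB2HSV)
m=(hs[:,:,2]<45).astype(np.uint8); k=big(m,140,200,190,245); r=cv2.minAreaRect(k); print("bar side",r)
bx=cv2.boxPoints(r); 
for p in bx: print(onz(sd,*p,.139-.0685))
print("lid guess",onz(sd,160,216,.0705))
hs=hsv; m=(hs[:,:,2]<45).astype(np.uint8); k=big(m,310,143,348,178); r=cv2.minAreaRect(k); print("bar scene",r,onz(s,*r[0],.0605))
# wrist collar
print("mixer guess",onz(w,157,130,.08), "scene",onz(s,265,203,.08))
E
```

```text
cup px [238 226 183] bg [237 222 171] [239 221 167] [131 114  92]
[ 23  59 238] [ 23  77 239] [ 17  76 131]
cup bbox (262, 308, 2, 3) ((262.4979248046875, 309.50067138671875), (0.9949541091918945, 20.234315872192383), 179.72103881835938)
guess [0.44111381 0.26776396 0.051     ]
bar side ((162.4073028564453, 216.9016571044922), (24.88445281982422, 10.268584251403809), 12.994616508483887)
[ 0.47155831 -0.26645428  0.0705    ]
[ 0.4484969  -0.24567232  0.0705    ]
[ 0.5019639  -0.20975123  0.0705    ]
[ 0.52387977 -0.23093511  0.0705    ]
lid guess [ 0.48054331 -0.24117568  0.0705    ]
bar scene ((329.4949035644531, 154.42893981933594), (7.765927791595459, 19.4504451751709), 85.91438293457031) [ 0.47241358 -0.22981419  0.0605    ]
mixer guess [0.5631269  0.04432083 0.08      ] scene [0.55231989 0.04314484 0.08      ]
```

View pics/d.png

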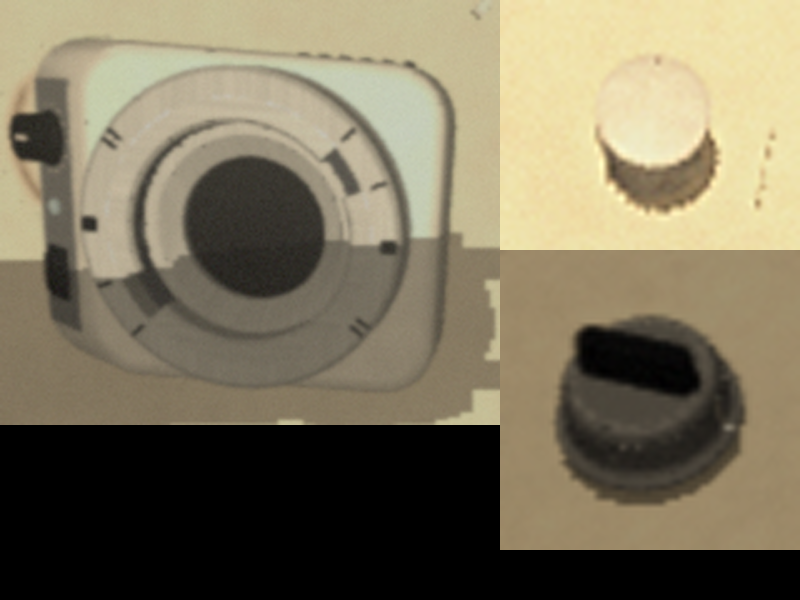

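The white cup crop shows a plain white cap at scene (264,301). The run marks are at wrist (95.6,129.2) front and (215.6,138.8) back. The entry slots sit on the upper-right to lower-left diagonal. The lid bar is black, in the side view.

```bash
python3 - <<'E'
from h import *
import pickle
D=pickle.load(open("c0.pkl","rb"))
s=D["scene"];w=D["wrist"];sd=D["side"]
f=onz(w,95.6,129.2,.08);b=onz(w,215.6,138.8,.08)
print("marks",f,b,"c",(f+b)/2,"len",np.linalg.norm(f-b),"yaw",np.degrees(np.arctan2(*(b-f)[1::-1])))
P=lambda x,y:onz(w,60+x*.4,40+y*.4,.08)
a=P(341,172);c=P(147,295); print("slots",a,c,(a+c)/2,np.linalg.norm(a-c),np.degrees(np.arctan2(*(a-c)[1::-1])))
# turret outer edge extremes in crop
print("outer",(P(83,225)+P(405,225))/2,(P(250,66)+P(243,386))/2,np.linalg.norm(P(83,225)-P(405,225)))
print("cup",onz(s,263.8,301.4,.051), np.linalg.norm(onz(s,253,301.4,.051)-onz(s,275.2,301.4,.051)))
Q=lambda x,y:onz(sd,135+(x-500)/5,195+(y-250)/5,.0705)
e1=(Q(592,325)+Q(578,352))/2; e2=Q(700,375)
print("bar",Q(592,325),Q(578,350),Q(697,365))
print("lid skirt approx dome top ellipse")
E
```

```text
marks [0.50978385 0.04492589 0.08      ] [0.61384044 0.03677915 0.08      ] c [0.56181214 0.04085252 0.08      ] len 0.10437501442364838 yaw -4.476638322278322
slots [0.59823603 0.06229841 0.08      ] [0.52716157 0.01961596 0.08      ] [0.5626988  0.04095718 0.08      ] 0.0829057954975338 30.98614016593797
outer [0.56362401 0.04432161 0.08      ] [0.56420511 0.04111763 0.08      ] 0.1120377948473077
cup [0.43697088 0.27187659 0.051     ] 0.04929941002225206
bar [ 0.45407015 -0.24348825  0.0705    ] [ 0.4630188  -0.25703609  0.0705    ] [ 0.50845949 -0.21779552  0.0705    ]
lid skirt approx dome top ellipse
```

step_arm(steps=[1,38,-30,9,0,1,39,-30,9,0,1,39,-31,9,0,1,39,-31,9,0,1,39,-31,9,0,1,39,-30,9,0,1,39,-30,10,0,1,0,0,0,0,1,0,0,0,0])

```text
time_s: 1.27
tool_pos: [0.4373, 0.2715, 0.3407]
tool_rot: [180.0, 0.0, 90.0]
force: [0.1, -0.2, 0.8]
grip_width: 0.0872
grasp_force: 0.0
```

```bash
python3 - <<'E'
from h import *
c=cam("wrist"); save(c,"e"); o=env.get_obs(); print(o["tool_pos"],o["tool_rot"],o["time_s"],proj(c,[.437,.272,.051]))
print("yellowness"); im=c["image"]; hsv=cv2.cvtColor(im,cv2.COLOR_RGB2HSV); u,v=map(int,proj(c,[.437,.272,.051])); print(hsv[v,u],hsv[v,u-120],hsv[v,u+120],hsv[v-100,u])
E
```

```text
[0.43781976 0.2709426  0.34082396] [1.79968054e+02 3.35452359e-02 8.99054698e+01] 1.325 [255.49425921 189.18548044]
yellowness
[ 20  61 125] [ 19  55 115] [ 23  63 185] [ 24  64 187]
```

View pics/e.png

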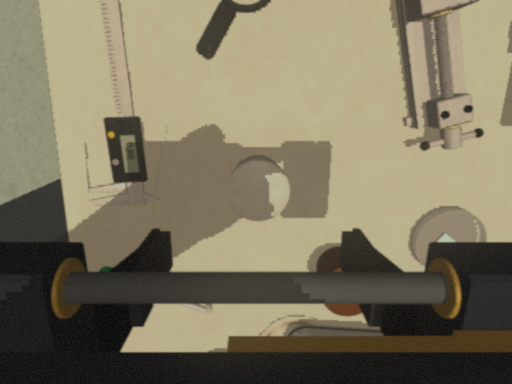

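The cup's cap appears at (260,188), about 60 px across, so the cup is at about (0.4405, 0.273). There is nothing in the fingers' way.

step_arm(steps=[1,2,3,30,0,1,0,0,40,0,1,0,0,35,0,1,0,0,24,0,1,0,0,0,0,0,0,0,0,0,0,0,0,0,0,0,0,0,0,0,0,0,0,0,0,0,0,0,0,0,0,0,0,0,0], grip_force=15)

```text
time_s: 2.7
tool_pos: [0.44, 0.2741, 0.2121]
tool_rot: [180.0, -0.0, 90.0]
force: [-1.9, -0.7, 4.5]
grip_width: 0.0505
grasp_force: 15.0
```

step_arm(steps=[0,0,0,-30,0,0,0,0,-40,0,0,-30,15,-40,0,0,-40,22,-18,0,0,-45,24,0,0,0,-45,24,0,0,0,-40,22,0,0,0,-33,15,0,0,0,0,0,0,0,0,0,0,0,0])

```text
time_s: 3.95
tool_pos: [0.5617, 0.0416, 0.3392]
tool_rot: [-179.9, -0.0, 90.0]
force: [-0.2, 0.8, -1.8]
grip_width: 0.0507
grasp_force: 15.0
```

```bash
python3 - <<'E'
from h import *
import pickle
D={n:cam(n) for n in("wrist","scene","side")}; pickle.dump(D,open("c1.pkl","wb"))
o=env.get_obs(); print(o["tool_pos"],o["tool_rot"],o["grip_width"])
def crop(c,x0,y0,x1,y1,k): return cv2.resize(c["image"][y0:y1,x0:x1,::-1],None,fx=k,fy=k,interpolation=cv2.INTER_CUBIC)
H=np.zeros((600,800,3),np.uint8)
H[:375,:500]=cv2.resize(D["wrist"]["image"][:,:,::-1],(500,375))
H[:300,500:800]=crop(D["side"],220,140,320,240,3)
H[300:600,500:800]=crop(D["scene"],215,150,315,250,3)
cv2.imwrite("pics/f.png",H)
E
```

```text
[0.56160607 0.04249536 0.33965537] [-1.79984110e+02 -2.51389465e-02  9.01383981e+01] 0.05074504259386669
```

View pics/f.png

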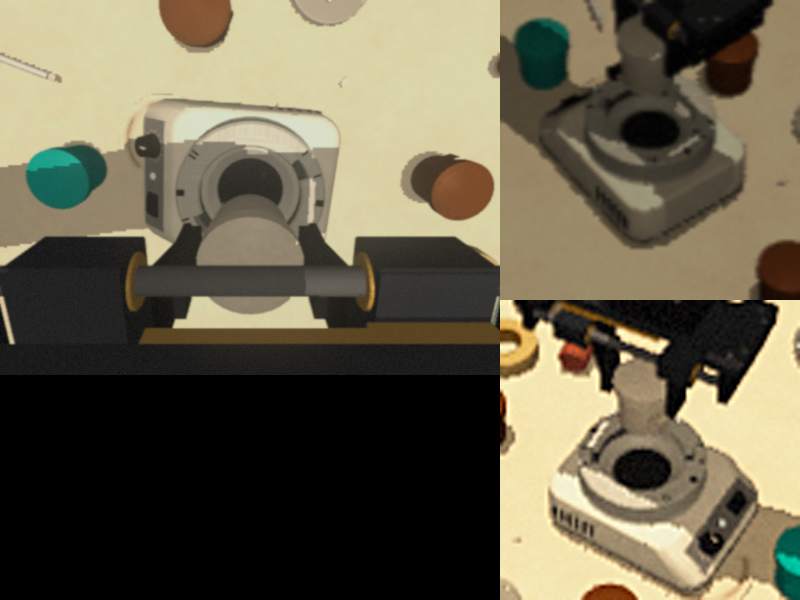

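```bash
cat >> h.py <<'E'
def marks(c,ctr,yaw,z=.08,win=6):
    g=cv2.cvtColor(c["image"],cv2.COLOR_RGB2GRAY).astype(float); out=[]
    for s in(-1,1):
        X=np.array([ctr[0]+s*.052*np.cos(yaw),ctr[1]+s*.052*np.sin(yaw),z]); p=proj(c,X)
        if not(win<p[0]<511-win and win<p[1]<383-win): out.append(None);continue
        for _ in range(3):
            u,v=np.round(p).astype(int); W=g[v-win:v+win+1,u-win:u+win+1]
            w=np.clip(np.median(W)*.7-W,0,None); 
            if w.sum()<30: break
            V,U=np.mgrid[v-win:v+win+1,u-win:u+win+1]; p=np.array([(w*U).sum(),(w*V).sum()])/w.sum()
        out.append(onz(c,*p,z)); print(s,p,w.sum())
    if all(o is not None for o in out):
        d=out[1]-out[0]; print("ctr",(out[0]+out[1])[:2]/2,"len",np.linalg.norm(d),"yaw",np.degrees(np.arctan2(d[1],d[0])))
E
python3 - <<'E'
from h import *
import pickle
D0=pickle.load(open("c0.pkl","rb"));D=pickle.load(open("c1.pkl","rb"))
for d,n in((D0,"wrist"),(D0,"scene"),(D,"wrist"),(D,"scene"),(D,"side")):
    print(n); marks(d[n],(.562,.0415),np.radians(-4.5),win=6 if n=="wrist" else 4)
E
```

```text
wrist
-1 [ 95.21098157 129.07709665] 1329.4999999999998
1 [214.99606493 138.8194786 ] 406.5999999999997
ctr [0.56138516 0.04089615] len 0.10418083441651278 yaw -4.552830347086492
scene
-1 [280.10943452 212.34749487] 682.5999999999997
1 [249.93339941 196.14350842] 504.49999999999983
ctr [0.55124266 0.04671599] len 0.09528070529835181 yaw -6.727200380420024
wrist
-1 [184.01607399 197.06734914] 1113.5999999999997
1 [326.90966921 207.85750636] 786.0
ctr [0.56126835 0.04112406] len 0.10405562263793472 yaw -4.406202265962228
scene
-1 [279.17940552 209.38428875] 188.39999999999995
1 [249.12873563 195.47356322] 435.0
ctr [0.55589756 0.04244075] len 0.091476911246958 yaw -2.9292834871860705
side
-1 [257.82706979 163.61684092] 353.89999999999986
1 [274.3824 183.6976] 62.49999999999999
ctr [0.54733077 0.04166193] len 0.08293997160625348 yaw -9.47595708532578
```

step_arm(steps=[0,-1,0,15,0,0,0,0,20,0,0,0,0,15,0,0,0,0,8,0,0,0,0,6,0,0,0,0,4,0,0,0,0,2,0,0,0,0,0,0])

```text
time_s: 5.1
tool_pos: [0.5622, 0.0402, 0.2701]
tool_rot: [180.0, -0.0, 90.0]
force: [0.6, 1.3, -1.2]
grip_width: 0.0506
grasp_force: 15.0
```

step_arm(steps=[0,0,0,1,0,0,0,0,1,0,0,0,0,0.5,0,0,0,0,0,0])

```text
time_s: 5.6
tool_pos: [0.5622, 0.0406, 0.2682]
tool_rot: [180.0, -0.0, 90.0]
force: [-1.2, 3.2, 4.6]
grip_width: 0.0506
grasp_force: 15.0
```

step_arm(steps=[0.7,0,0,0,0,0.8,0,0,0,0,1,0,0,0,0,1,0,0,0,0,1,0,0,-10,0,1,0,0,-40,0,1,0,0,-45,0,1,0,0,-40,0,1,0,0,0,0,1,0,0,0,0])

```text
time_s: 6.85
tool_pos: [0.5618, 0.0399, 0.4022]
tool_rot: [-180.0, 0.0, 90.0]
force: [-0.4, 0.6, -0.4]
grip_width: 0.0869
grasp_force: 0.0
```

```bash
python3 - <<'E'
from h import *
c=cam("wrist"); o=env.get_obs(); print(o["tool_pos"],o["grip_width"])
marks(c,(.562,.0415),np.radians(-4.5))
p=proj(c,[.5613,.041,.107]); print(p)
u,v=p.astype(int); I=c["image"][max(v-80,0):v+80,u-100:u+100,::-1]
cv2.imwrite("pics/g.png",cv2.resize(I,None,fx=4,fy=4,interpolation=cv2.INTER_CUBIC)[:600]); print(u-100,max(v-80,0))
E
```

```text
[0.56162364 0.03989805 0.40138899] 0.08731557739026329
-1 [197.5483165  174.34175084] 593.9999999999998
1 [312.86260549 183.16350211] 379.19999999999976
ctr [0.56121366 0.04116618] len 0.10406358351214791 yaw -4.421197955035614
[255.46386663 186.93183587]
155 106
```

View pics/g.png

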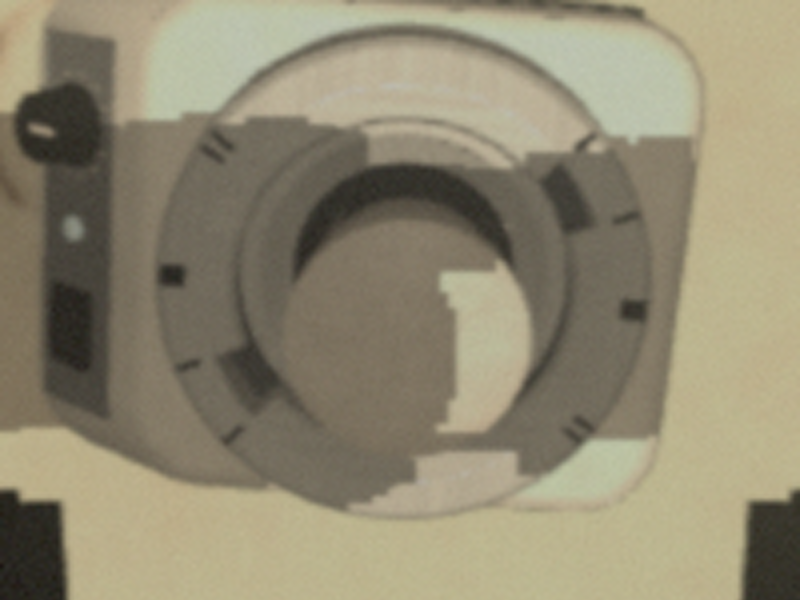

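Cup cap centre is at wrist (257,188) against (255.5,187) predicted, so the cup is centred in the nest. Next the lid.

step_arm(steps=[1,-39,-11,6,0,1,-39,-11,6,0,1,-39,-11,6,0,1,-39,-11,6,0,1,-39,-11,6,0,1,-40,-12,6,0,1,-40,-12,5,0,1,0,0,0,10,1,0,0,0,10,1,0,0,0,10,1,0,0,0,10,1,0,0,0,10])

```text
time_s: 8.4
tool_pos: [0.4826, -0.2348, 0.3597]
tool_rot: [-179.9, 0.1, 39.7]
force: [-0.2, 0.3, -0.0]
grip_width: 0.0871
grasp_force: 0.0
```

step_arm(steps=[1,0,0,0,0,1,0,0,0,0])

```text
time_s: 8.65
tool_pos: [0.4828, -0.2349, 0.3605]
tool_rot: [-179.9, 0.0, 40.2]
force: [-0.1, 0.7, 0.9]
grip_width: 0.0869
grasp_force: 0.0
```

```bash
python3 - <<'E'
from h import *
c=cam("wrist"); save(c,"i"); o=env.get_obs(); print(o["tool_pos"],o["tool_rot"],o["qpos"][6])
g=cv2.cvtColor(c["image"],cv2.COLOR_RGB2GRAY)
m=(g<35).astype(np.uint8); m[235:]=0
cs,_=cv2.findContours(m,cv2.RETR_EXTERNAL,cv2.CHAIN_APPROX_NONE)
for k in cs:
    if cv2.contourArea(k)>300:
        r=cv2.minAreaRect(k); print(r)
        P=np.array([onz(c,*p,.0705) for p in cv2.boxPoints(r)]); print(P.round(4),P.mean(0))
E
```

```text
[ 0.48287647 -0.23493572  0.36073632] [-1.79953858e+02  2.98012718e-02  4.01349487e+01] -25.74498654328106
((493.56005859375, 213.08001708984375), (33.600006103515625, 61.600013732910156), 53.130104064941406)
[[ 0.573  -0.3794  0.0705]
 [ 0.6194 -0.3851  0.0705]
 [ 0.6157 -0.4161  0.0705]
 [ 0.5681 -0.4113  0.0705]] [ 0.59407398 -0.39794481  0.0705    ]
```

View pics/i.png

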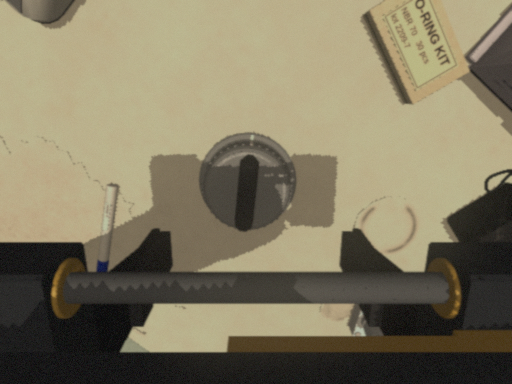

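The bar runs from (249,155) to (244,231). The lid rim is centred near (248,180), and the fingers' path is clear.

```bash
python3 - <<'E'
from h import *
c=cam("wrist"); o=env.get_obs(); t=o["tool_pos"]; y=np.radians(o["tool_rot"][2])
g=cv2.cvtColor(c["image"],cv2.COLOR_RGB2GRAY); print(g[193,246],g[193,262],g[193,225],g[160,249])
for th in(32,40,48):
    m=(g<th).astype(np.uint8); M=np.zeros_like(m); M[148:238,225:270]=m[148:238,225:270]
    cs,_=cv2.findContours(M,cv2.RETR_EXTERNAL,cv2.CHAIN_APPROX_NONE); k=max(cs,key=cv2.contourArea); r=cv2.minAreaRect(k)
    print(th,r); P=np.array([onz(c,*p,.0705) for p in cv2.boxPoints(r)]); C=P.mean(0)
    e=max((P[1]-P[0],P[2]-P[1]),key=np.linalg.norm); a=np.degrees(np.arctan2(e[1],e[0]))%180
    tx=np.array([np.cos(y),np.sin(y)]);ty=np.array([np.sin(y),-np.cos(y)]); d=C[:2]-t[:2]
    print(C,np.linalg.norm(e),"bar",a,"tool dx,dy",d@tx*1e3,d@ty*1e3,"roll",np.degrees(y)-a)
E
```

```text
35 69 71 40
32 ((242.25003051757812, 191.25001525878906), (0.7071067094802856, 1.4142134189605713), 45.0)
[ 0.47482078 -0.22752924  0.0705    ] 0.0011802486577183198 bar 176.04495554198203 tool dx,dy -1.4149822850659721 -10.898989308978697 roll -135.93931438704158
40 ((245.52247619628906, 198.26405334472656), (17.39746856689453, 62.24217224121094), 5.440332412719727)
[ 0.471362 -0.233785  0.0705  ] 0.053354929974880505 bar 34.13198759492663 tool dx,dy -8.09041453606822 -8.342362726315821 roll 5.973653560013815
48 ((246.05941772460938, 192.9059295654297), (18.408187866210938, 74.42877960205078), 5.710593223571777)
[ 0.47491641 -0.23136027  0.0705    ] 0.06323158033813679 bar 33.85088407490055 tool dx,dy -3.809782172487965 -7.907189902394888 roll 6.254757080039894
```

step_arm(steps=[1,-4,-8,0,5,1,0,0,40,0,1,0,0,40,0,1,0,0,30,0,1,0,0,14,0,1,0,0,5,0,1,0,0,0,0])

```text
time_s: 9.62
tool_pos: [0.4752, -0.2317, 0.233]
tool_rot: [179.9, -0.0, 35.0]
force: [-0.1, 0.4, 0.1]
grip_width: 0.0869
grasp_force: 0.0
```

step_arm(steps=[0,0,0,0,0,0,0,0,0,0,0,0,0,0,0,0,0,0,0,0,0,0,0,0,0,0,0,0,0,0,0,0,0,0,0,0,0,0,0,0], grip_force=45)

```text
time_s: 10.62
tool_pos: [0.4748, -0.2315, 0.2323]
tool_rot: [180.0, -0.0, 35.0]
force: [0.8, 0.7, -0.5]
grip_width: 0.0149
grasp_force: 0.6
```

step_arm(steps=[0,0,0,0,0,0,0,0,0,0,0,0,0,0,0,0,0,0,0,0])

```text
time_s: 11.12
tool_pos: [0.4748, -0.2314, 0.2322]
tool_rot: [-180.0, 0.0, 35.0]
force: [-0.6, 0.6, -0.8]
grip_width: 0.0139
grasp_force: 45.0
```

step_arm(steps=[0,0,0,-15,0,0,0,0,-35,0,0,0,0,-45,0,0,25,-20,-45,0,0,38,-29,0,0,0,38,-29,0,0,0,38,-29,0,0,0,38,-29,0,0,0,30,-23,0,0,0,20,-15,0,0,0,0,0,0,5,0,0,0,0,0])

```text
time_s: 12.62
tool_pos: [0.561, 0.0414, 0.373]
tool_rot: [180.0, -0.0, 30.1]
force: [0.1, 0.2, -2.1]
grip_width: 0.0138
grasp_force: 45.0
```

```bash
python3 - <<'E'
from h import *
import pickle
D={n:cam(n) for n in("wrist","scene","side")}; pickle.dump(D,open("c2.pkl","wb"))
o=env.get_obs(); print(o["tool_pos"],o["tool_rot"],o["grip_width"],o["qpos"][6])
def crop(c,x0,y0,x1,y1,k): return cv2.resize(c["image"][y0:y1,x0:x1,::-1],None,fx=k,fy=k,interpolation=cv2.INTER_CUBIC)
H=np.zeros((600,800,3),np.uint8)
H[:384,:512]=D["wrist"]["image"][:,:,::-1]
H[:288,512:800]=crop(D["side"],230,120,326,216,3)
H[300:588,512:800]=crop(D["scene"],220,130,316,226,3)
cv2.imwrite("pics/j.png",H)
E
```

```text
[0.56088917 0.04062248 0.37272569] [ 1.79969802e+02 -2.22958126e-02  3.00097725e+01] 0.013489805871221124 -67.16772950345485
```

View pics/j.png

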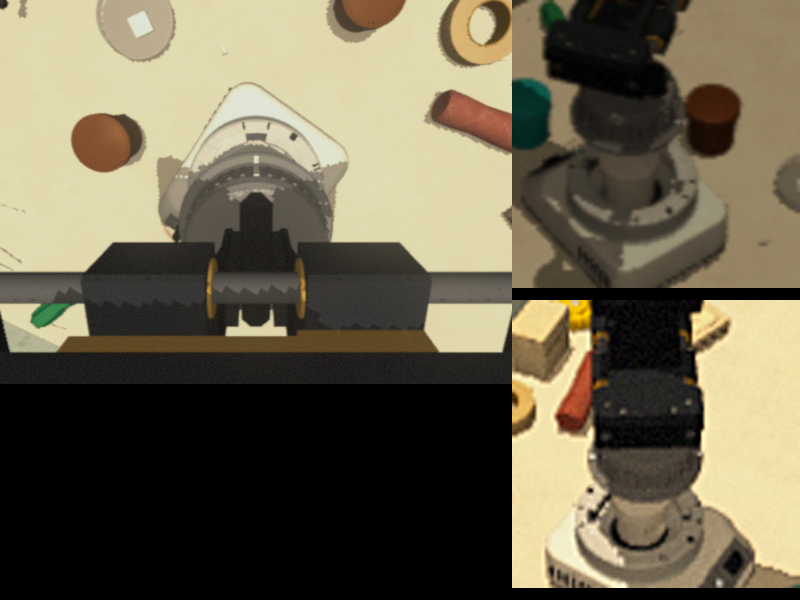

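Wrist view: the bar's ends are at (257,194) and (257,327). The white index line at (256,165) points at the slot at (257,136), between its flanking bars. The lid hangs level.

```bash
python3 - <<'E'
from h import *
import pickle
c=pickle.load(open("c2.pkl","rb"))["wrist"]
t=np.array([.5611,.0410,.3728]); y=np.radians(30.05); tx=np.array([np.cos(y),np.sin(y)]);ty=np.array([np.sin(y),-np.cos(y)])
z0=t[2]-.2322
def T(u,v,z): d=onz(c,u,v,z)[:2]-t[:2]; return (d@tx*1e3).round(1),(d@ty*1e3).round(1)
print("bar",T(257,194,z0+.0705),T(257,327,z0+.0705))
g=cv2.cvtColor(c["image"],cv2.COLOR_RGB2GRAY)
print([(v,int(g[v,245:252].mean()),int(g[v,262:269].mean()),int(g[v,255:258].mean())) for v in range(128,200,2)])
for v in(146,148,150,152,154): print(v,T(256,v,z0+.0165),T(256,v,z0+.0115))
marks(c,(.5613,.041),np.radians(-4.45))
ctr=np.array([.5613,.041]); s=np.radians(-4.45+34.38); P=[*(ctr+.042*np.array([np.cos(s),np.sin(s)])),.08]; print("slot px",proj(c,P))
for n in(0,1):
  pass
# dome/rim width: horizontal edges at several rows
for v in(170,180,190,200,210): 
    r=np.abs(np.diff(g[v,160:360].astype(int))); print(v,[(160+i,int(r[i])) for i in np.argsort(-r)[:8]])
E
```

```text
bar (np.float64(35.0), np.float64(0.9)) (np.float64(-31.7), np.float64(1.0))
[(128, 209, 190, 215), (130, 213, 209, 214), (132, 203, 205, 188), (134, 124, 141, 106), (136, 119, 140, 104), (138, 126, 148, 104), (140, 160, 159, 166), (142, 188, 182, 204), (144, 159, 182, 158), (146, 123, 145, 118), (148, 118, 116, 115), (150, 116, 116, 115), (152, 106, 105, 109), (154, 122, 121, 130), (156, 139, 136, 210), (158, 143, 144, 219), (160, 142, 142, 218), (162, 129, 134, 206), (164, 106, 107, 114), (166, 90, 93, 114), (168, 80, 78, 115), (170, 78, 77, 116), (172, 78, 78, 117), (174, 80, 85, 198), (176, 86, 90, 134), (178, 100, 100, 101), (180, 100, 101, 97), (182, 111, 109, 116), (184, 131, 130, 132), (186, 131, 131, 132), (188, 129, 134, 140), (190, 142, 170, 168), (192, 123, 158, 99), (194, 97, 126, 44), (196, 68, 89, 41), (198, 48, 62, 45)]
146 (np.float64(47.3), np.float64(0.4)) (np.float64(46.5), np.float64(0.4))
148 (np.float64(46.1), np.float64(0.4)) (np.float64(45.3), np.float64(0.4))
150 (np.float64(45.0), np.float64(0.4)) (np.float64(44.1), np.float64(0.4))
152 (np.float64(43.8), n
[... 502 characters left out ...]
9), 21)]
180 [(np.int64(317), 36), (np.int64(339), 31), (np.int64(316), 28), (np.int64(302), 18), (np.int64(340), 18), (np.int64(319), 18), (np.int64(338), 18), (np.int64(204), 17)]
190 [(np.int64(335), 34), (np.int64(323), 29), (np.int64(187), 25), (np.int64(273), 21), (np.int64(186), 17), (np.int64(336), 17), (np.int64(334), 16), (np.int64(274), 16)]
200 [(np.int64(269), 28), (np.int64(268), 26), (np.int64(334), 26), (np.int64(241), 25), (np.int64(335), 25), (np.int64(182), 24), (np.int64(242), 23), (np.int64(328), 20)]
210 [(np.int64(179), 28), (np.int64(334), 28), (np.int64(333), 28), (np.int64(239), 23), (np.int64(272), 22), (np.int64(331), 21), (np.int64(332), 18), (np.int64(180), 17)]
```

step_arm(steps=[0,1.3,0,15,0,0,0,0,20,0,0,0,0,15,0,0,0,0,8,0,0,0,0,2,0,0,0,0,2,0,0,0,0,2,0,0,0,0,0,0])

```text
time_s: 13.78
tool_pos: [0.5623, 0.042, 0.3086]
tool_rot: [180.0, -0.1, 30.0]
force: [1.1, 1.0, -1.4]
grip_width: 0.0134
grasp_force: 45.0
```

step_arm(steps=[0,0,0,2,0,0,0,0,2,0,0,0,0,1.5,0,0,0,0,1,0,0,0,0,0,0])

```text
time_s: 14.4
tool_pos: [0.5623, 0.0421, 0.3019]
tool_rot: [180.0, -0.1, 30.0]
force: [2.2, 0.6, -0.9]
grip_width: 0.014
grasp_force: 45.0
```

step_arm(steps=[0,0,0,1,0,0,0,0,0.7,0,0,0,0,0,0,0,0,0,0,0])

```text
time_s: 14.9
tool_pos: [0.5623, 0.0422, 0.3006]
tool_rot: [180.0, -0.1, 30.0]
force: [1.7, 2.1, 4.1]
grip_width: 0.0137
grasp_force: 45.0
```

step_arm(steps=[0,0,0,0.5,0,0,0,0.1,0,3,0,0,0.1,0,4,0,0,0.1,0,4,0,0,0.1,0,4,0,0,0.1,0,4,0,0,0.1,0,4,0,0,0,0,0])

```text
time_s: 15.9
tool_pos: [0.5626, 0.0412, 0.3006]
tool_rot: [180.0, -0.1, 7.0]
force: [1.8, 0.8, 6.8]
grip_width: 0.0134
grasp_force: 45.0
```

step_arm(steps=[0,0,0.1,0,4,0,0,0.1,0,4,0,0,0.1,0,3.5,0,0,0,0,0,0,0,0,0,0])

```text
time_s: 16.52
tool_pos: [0.5625, 0.0409, 0.3006]
tool_rot: [180.0, -0.1, -4.5]
force: [1.2, 1.1, 7.9]
grip_width: 0.0135
grasp_force: 45.0
```

```bash
python3 - <<'E'
from h import *
c=cam("wrist"); o=env.get_obs(); print({k:np.round(o[k],3) for k in("time_s","tool_pos","tool_rot","force","wrist_torque")})
H=np.zeros((600,800,3),np.uint8); H[:384,:512]=c["image"][:,:,::-1]
s=cam("side"); H[:288,512:800]=cv2.resize(s["image"][120:216,230:326,::-1],None,fx=3,fy=3,interpolation=cv2.INTER_CUBIC)
H[390:600,100:500]=cv2.resize(c["image"][110:215,156:356,::-1],None,fx=2,fy=2,interpolation=cv2.INTER_CUBIC)
cv2.imwrite("pics/k.png",H)
E
```

```text
{'time_s': np.float64(16.575), 'tool_pos': array([0.562, 0.041, 0.301]), 'tool_rot': array([ 1.79971e+02, -5.70000e-02, -4.45600e+00]), 'force': array([0.902, 0.978, 6.468]), 'wrist_torque': array([ 0.131, -0.025,  0.267])}
```

View pics/k.png

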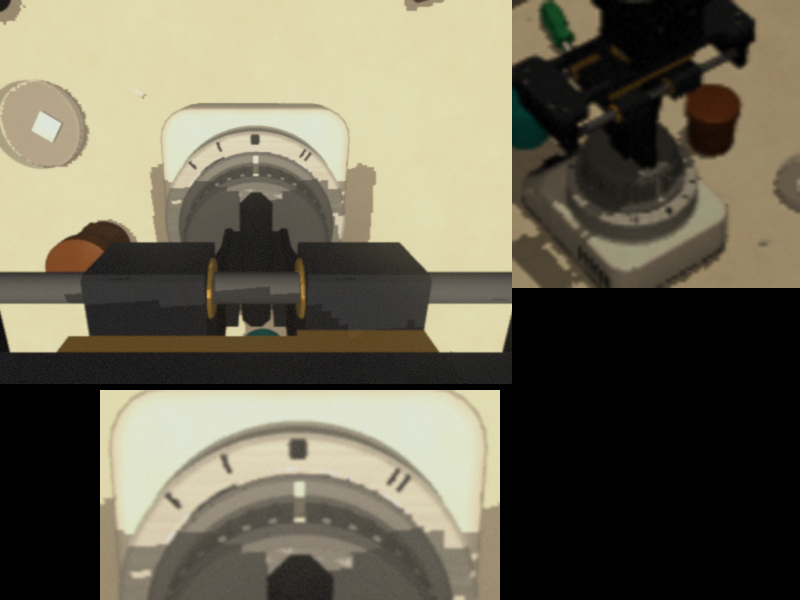

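The index line at (255,160) points straight at the run mark at (255,139). The lid is flush on the collar and the spring torque is felt. Holding.

step_arm(steps=[0,0,0,0,0,0,0,0,0,0,0,0,0,0,0,0,0,0,0,0,0,0,0,0,0,0,0,0,0,0,0,0,0,0,0,0,0,0,0,0,0,0,0,0,0,0,0,0,0,0,0,0,0,0,0,0,0,0,0,0])

```text
time_s: 18.12
tool_pos: [0.5624, 0.0409, 0.3006]
tool_rot: [180.0, -0.1, -4.5]
force: [0.7, 1.6, 6.9]
grip_width: 0.0136
grasp_force: 45.0
```

step_arm(steps=[0,0,0,0,0,0,0,0,0,0,0,0,0,0,0,0,0,0,0,0,0,0,0,0,0,0,0,0,0,0,0,0,0,0,0,0,0,0,0,0,0,0,0,0,0,0,0,0,0,0,0,0,0,0,0,0,0,0,0,0])

```text
time_s: 19.62
tool_pos: [0.5625, 0.0409, 0.3006]
tool_rot: [180.0, -0.1, -4.4]
force: [-0.4, 1.5, 6.1]
grip_width: 0.0134
grasp_force: 45.0
```

step_arm(steps=[0,0,0,0,0,0,0,0,0,0,0,0,0,0,0,0,0,0,0,0,0,0,0,0,0,0,0,0,0,0,0,0,0,0,0,0,0,0,0,0,0,0,0,0,0,0,0,0,0,0,0,0,0,0,0,0,0,0,0,0])

```text
time_s: 21.12
tool_pos: [0.5625, 0.0409, 0.3006]
tool_rot: [180.0, -0.1, -4.5]
force: [1.0, 1.5, 7.6]
grip_width: 0.0134
grasp_force: 45.0
```

```bash
python3 - <<'E'
from h import *
o=env.get_obs(); print(o["time_s"],o["tool_pos"],o["tool_rot"],o["wrist_torque"],o["grasp_force"]); print(env.sign_off())
E
```

```text
21.125 [0.56245137 0.04089737 0.30059575] [ 1.79971778e+02 -5.30124850e-02 -4.45708379e+00] [0.2076043  0.03912921 0.26198692] 45.04683315753937
the job is handed in; nothing more can be done
None
```

I handed the job in at 21 s: the cup stands in the nest, the lid is seated, and the gripper held it at the hold-to-run mark for about 4.5 s and holds it there still; the sign-off returned no verdict.

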